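Raise the heavy scrap-well flap with its lever and hold it up

ROBOT

A 6-joint arm with a two-finger parallel gripper is mounted at the origin on a cart in front of the work surface, level with it; the furniture and walls round the work are solid. World frame = base frame: x ahead of the robot, y to its left, z up, the work surface at z = 0. Lengths are in m, angles in rad, forces in N, time in s.
With the tool pointing down it reaches from about 0.275 to 0.875 m from the base axis. Payload 12.5 kg.
Tool frame: the origin (TCP) lies between the finger pads; the fingertips stand 25 mm ahead of it and the grasp point (between the pads) lies 6 mm ahead of it; z points along the fingers, y is the line along which they close (so a half turn about z gives the same grasp; the last joint's range is limited). The gripper opens to 85 mm and grips with 20 to 120 N. Pads are 22 mm wide; open, the fingers measure 114 mm over their backs; the gripper's body (76 mm by 85 mm) begins 54 mm behind the grasp point. The pads swing forward as they close: fully open they stand 13 mm farther back than shut.
Start: joints at [1.175, 0.351, 1.652, -0, 1.139, -0.085], TCP at [0.168, 0.524, 0.256] pointing down, gripper open.
Joint ranges: [-2.75, 2.75], [-0.79, 2.1], [0.01, 2.65], [-1.57, 4.71], [0.07, 3.14], [-2.87, 2.87]. Speed limits (rad/s): [2.22, 2.22, 2.79, 3.14, 3.14, 3.14].

INTERFACE

Orientations are given as a rotation vector (axis times angle).
In Python, from plant import * gives the robot as it stands.
- The arm moves only by the tool step_arm, never from a script. Its argument "moves" is a list of rows, each an object with "xyz": the shift along the tool's x, y, z in cm, a list of three; "turn": the turn, a rotation vector about the tool's x, y, z in rad, a list of three; "hand": the opening, from 0 (shut) to 1 (fully open). In form: [{"xyz": [x, y, z], "turn": [ax, ay, az], "hand": hand}, ...]. A call has exactly 10 rows; each row is the pose to reach, as a shift and turn from the pose commanded when the call began, along the tool's axes at that moment; what a row does not reach only later rows make up. A row lasts 1/8 s, in which the tool goes at most 62.5 mm and 10.7 degrees, less where a joint would pass 70% of its speed; a pose out of reach is approached as far as the arm can. A call with a gripper value outside its range is refused whole. The fingers move at their own pace and stop on an object; the grip force is fixed at half the most. Time passes only in rows, so rows that repeat a pose let the fingers close, or fill a call up. It gives the time, the measured TCP pose, the force, the opening and the grip force at its end, in the units of the state.
- get_state(): the state, without advancing time (a new reading comes with each control period).
- camera(name): name is "scene" or "top"; returns a dict with "frame" (420x560x3 uint8, red, green, blue), "fx", "fy", "cx", "cy" (pixels), "xyz" and "orientation" of the camera in the world. Camera axes: x right, y down, z forward; pixel columns grow to the right and rows downward; lengths in m; the calibration is good to about 2 mm. A picture is of the moment at which its call begins. There is no depth.
- job_done(): hands the job in; it is judged then, once.
The state is a dict: "time": time; "qpos": joint angles; "qvel": joint speeds; "joint_torque": joint torques, N m; "tcp_pos": TCP position; "tool_rot": TCP orientation; "ft_force": force on the tool from outside, world axes, zero at the start; "torque": the same for the moment, N m; "opening": finger opening in m; "grip_force": force on a finger pad.
Only numpy, scipy, OpenCV 4.12 (cv2) and the standard library are available. Lean on these libraries where they do the work, as an engineer would, in place of code of your own. Each camera call takes 0.05 s, during which the arm holds its last target. There are 200 camera calls.

TASK

Open the heavy steel flap of the scrap well on the workbench with its lever, only by pushing and pressing; lift nothing off its place. First push the upright peg of the safety slide all the way in, away from you, so that its block no longer stands under the lever; then press the wide end of the lever right down onto its rubber stop, so that the flap rises, and finish while still holding it down. Do not touch the flap itself, keep the lever's pin in its saddle, and leave the loose things round about where they are.

Things in the scene. Friction and masses are not known exactly. Their poses are not given: they have to be found in the camera images.
- hatch_unit: fixed steel unit, about 210 mm wide and 475 mm long. Origin on the bench top under the lever's pivot. Its y axis runs along the lever: the scrap well with the flap is on the +y side (robot's left), the lever's long arm points to -y. Its x axis points away from the robot (yaw -0.65 to -0.15)
- lever_pad (a point): middle of the top face of the flat pad on the lever's long arm, the place to press: 40 mm wide, 60 mm long, 200 mm from the pin. At rest 150 mm above the bench, sloping 0.26 rad up to its end; on the rubber stop about 47 mm above the bench, sloping as much the other way (drifts under 8 mm sideways). Takes 4 to 10 N straight down; let go, the flap's weight drives it up again
- lever: loose steel bar, 26 mm wide, 12 mm thick, 290 mm long, 0.5 kg, lying across the saddle with its short end (92 mm) under the flap's lip. Origin at the centre of its pin; at rest z is up and y is along the unit's y
- lever_pin (a point): centre of the lever's cross pin (10 mm thick, 74 mm long), which lies in the open-topped slots of the saddle, 95 mm above the bench
- saddle (a point): fixed point of the unit where the pin's centre belongs, in a forked saddle 64 mm wide in x, 44 mm in y, 114 mm high
- rubber_stop (a point): middle of the top of the fixed rubber stop under the pad, 30 mm across, 28 mm above the bench
- peg (a point): point on the axis of the safety slide's upright round peg, 65 mm above the bench. Peg 16 mm thick, with a 22 mm head whose top is 90 mm above the bench; it stands on the robot's side of the lever, 70 mm to the right (unit -y) of the pivot. Push it along unit +x with about 3 N. Beside it is only the slide's flat bar, 24 mm high, reaching 13 mm nearer the robot than the peg's axis
- slide (a joint): travel of the safety slide along unit +x, m: starts at 0 to 0.012 with its block (26 mm wide in x, top 100 mm above the bench) under the lever's long arm, where it stops the lever early; fully in at 0.045, against a stop. It stays where it is left
- flap (a joint): angle of the heavy steel flap (about 3 kg, 210 x 157 x 12 mm, hinged along its far +y edge), rad: 0 is shut; about 0.28 with the lever fully down. It falls shut when the lever is let go
- flap_lip (a point): middle of the flap's free edge, which overhangs the well by 34 mm towards the saddle
- drill_motor: bystander: small electric motor lying down, 64x115x64 mm
- ribbed_cap: bystander: black ribbed cap, 84 mm across, 54 mm high
- tape_black: bystander: roll of black tape lying flat, 90 mm across, 19 mm high
- spark_plug: bystander: spark plug lying down, 68 mm long
- bolt: bystander: bolt lying down, 50 mm long

How it is judged:
By the outcome, as a careful person would: the job done as asked, in the order asked, and still so for the second after the job is handed in, while the arm keeps its last pose, push and grip.
It also fails if it takes over 48 s, if anything falls off the work surface, if the arm or the gripper's body presses on something with over 40 N, if the wrist force passes 120 N, or if a joint passes its speed limit or range.

## Working session

There is one attempt and no reset: what is moved stays moved. The work goes in short steps, Python scripts to look and compute and a tool call to move; the robot and the scene stay as the last step left them, time stands still between calls to the robot, and variables do not carry over. Pictures are saved under pics/ and viewed, at most 10 in all, crops included, and the job is handed in when it is done.

Besides the shell and the picture viewer there is one more tool, called after "Emit:" as name(argument=value, ...), one argument or row to a line, values as JSON. step_arm: Moves the arm, as the interface text tells. Its arguments: {"type":"object","properties":{"moves":{"type":"array","items":{"type":"object","properties":{"xyz":{"type":"array","items":{"type":"number"}},"turn":{"type":"array","items":{"type":"number"}},"hand":{"type":"number"}}}}},"required":["moves"]}

```bash
mkdir -p pics; cat > h.py <<'E'
from plant import *
import numpy as np, cv2
from scipy.spatial.transform import Rotation as R
def snap(n,f):
    c=camera(n); cv2.imwrite(f,c["frame"][:,:,::-1]); np.save(f+'.npy',{k:v for k,v in c.items() if k!='frame'},allow_pickle=True)
    return c
def rot(o):
    o=np.array(o); return o if o.shape==(3,3) else R.from_rotvec(o).as_matrix()
def ray(c,u,v,z):
    M=rot(c["orientation"]); d=M@[(u-c["cx"])/c["fx"],(v-c["cy"])/c["fy"],1]; p=np.array(c["xyz"]); return p+d*(z-p[2])/d[2]
def proj(c,P):
    q=rot(c["orientation"]).T@(np.array(P)-c["xyz"]); return q[0]/q[2]*c["fx"]+c["cx"],q[1]/q[2]*c["fy"]+c["cy"]
def load(f): return np.load(f+'.npy',allow_pickle=True).item()
E
python3 - <<'E'
from h import *
for n in ("top","scene"):
    c=snap(n,f"pics/{n}0.png"); print(n,c["xyz"],c["orientation"],c["fx"])
s=get_state(); print(s)
E
```

```text
top [0.28448302 0.19263477 1.51684038] [-2.0660083   2.15415061 -0.22601233] 478.21128299036116
scene [-0.15350744 -0.47240214  0.92012323] [-2.11071438  0.91739893 -0.45476566] 525.7601428234088
{'time': 0.1, 'qpos': array([ 1.17538121e+00,  3.51187613e-01,  1.65234478e+00,  1.21779226e-05,
        1.13909884e+00, -8.45927043e-02]), 'qvel': array([-0.00014421, -0.00106588, -0.00125579, -0.00035081,  0.0011694 ,
        0.00043947]), 'joint_torque': array([ 4.17562896e-04, -5.06826746e+01, -2.91878808e+01, -5.55577958e-05,
        2.51432692e-03,  4.07724713e-06]), 'tcp_pos': array([0.16807997, 0.52341012, 0.25581518]), 'tool_rot': array([-4.86243677e-01, -3.10347392e+00,  1.58038437e-03]), 'ft_force': array([-0.55469193, -0.02278873, -0.07716556]), 'torque': array([-0.01656742,  0.02910417,  0.0052896 ]), 'grip_force': 0.0, 'opening': 0.08542161339777188}
```

View pics/top0.png

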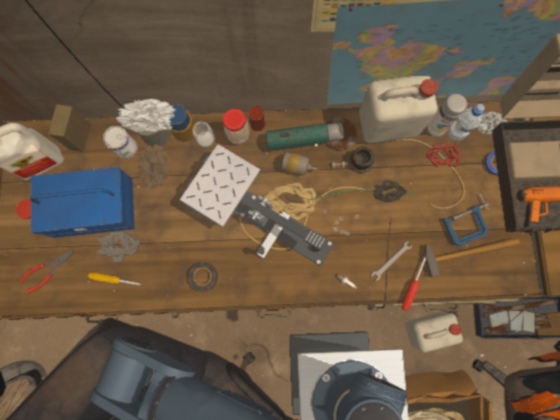

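View pics/scene0.png

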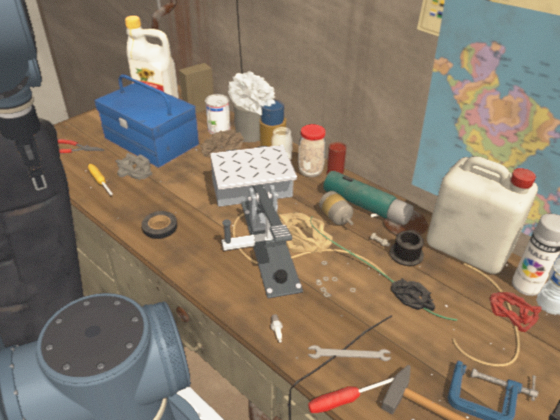

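The top view shows the unit with its flap near (220,185), the lever and pad near (315,240), and the slide and peg near (268,242). I'll enlarge both views.

```bash
python3 - <<'E'
import cv2,numpy as np
a=cv2.imread('pics/top0.png')[140:280,170:350]; b=cv2.imread('pics/scene0.png')[140:310,200:330]
cv2.imwrite('pics/tc.png',cv2.resize(a,(771,600),interpolation=cv2.INTER_CUBIC))
cv2.imwrite('pics/sc.png',cv2.resize(b,(459,600),interpolation=cv2.INTER_CUBIC))
E
```

```text
(no output)
```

View pics/tc.png

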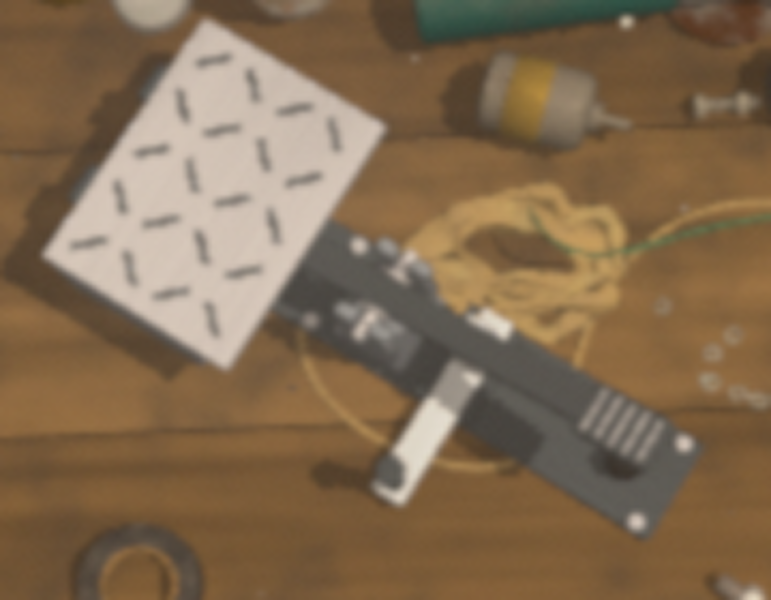

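View pics/sc.png

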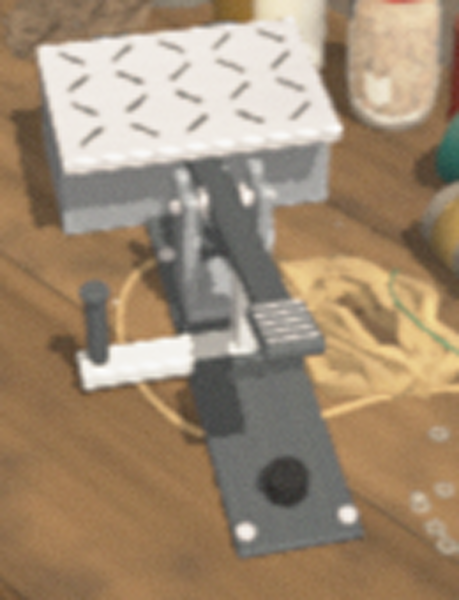

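```bash
python3 - <<'E'
from h import *
t=load('pics/top0.png'); s=load('pics/scene0.png')
T=lambda u,v,z: ray(t,170+u/4.283,140+v/4.286,z)[:2].round(4)
S=lambda u,v,z: ray(s,200+u/3.53,140+v/3.53,z)[:2].round(4)
print('peg',T(390,466,.09),S(95,289,.09))
print('pad',T(623,424,.15),S(287,325,.15))
print('pin',T(383,295,.095),S(213,202,.095))
print('stop',S(285,470,.028))
for a in [(684,443),(637,521),(360,246),(310,320)]: print('scr',T(*a,.012))
print('scr s',S(348,513,.012),S(246,531,.012))
for a in [(205,18),(386,127),(228,370),(42,256)]: print('flap',T(*a,.12))
E
```

```text
peg [0.4649 0.2544] [0.4632 0.2561]
pad [0.4791 0.0943] [0.4772 0.0933]
pin [0.5862 0.2552] [0.5816 0.2603]
stop [0.4725 0.0882]
scr [0.4828 0.0401]
scr [0.4268 0.0781]
scr [0.6422 0.2751]
scr [0.587  0.3141]
scr s [0.484  0.0426] [0.4271 0.0802]
flap [0.7892 0.3755]
flap [0.7024 0.2482]
flap [0.5324 0.3629]
flap [0.6188 0.4919]
```

Emit:
step_arm(
  moves=[
    {"xyz": [-6, -3, 0], "turn": [0, 0, 0.1], "hand": 0},
    {"xyz": [-12, -6, 0], "turn": [0, 0, 0.2], "hand": 0},
    {"xyz": [-17, -8, 0], "turn": [0, 0, 0.285], "hand": 0},
    {"xyz": [-22, -10.5, 0], "turn": [0, 0, 0.285], "hand": 0},
    {"xyz": [-27, -13, 0], "turn": [0, 0, 0.285], "hand": 0},
    {"xyz": [-31, -15, 0], "turn": [0, 0, 0.285], "hand": 0},
    {"xyz": [-31, -15, 5], "turn": [0, 0, 0.285], "hand": 0},
    {"xyz": [-31, -15, 10], "turn": [0, 0, 0.285], "hand": 0},
    {"xyz": [-31, -15, 14], "turn": [0, 0, 0.285], "hand": 0},
    {"xyz": [-31, -15, 14], "turn": [0, 0, 0.285], "hand": 0},
  ],
)

```text
time: 1.35
tcp_pos: [0.4161, 0.2852, 0.1142]
tool_rot: [-0.921, -2.999, 0.006]
ft_force: [0.2, 1.0, -0.4]
opening: -0.0001
grip_force: 0.0
```

```bash
python3 - <<'E'
from h import *
s=get_state(); M=R.from_rotvec(s['tool_rot']).as_matrix(); print(s['time'],s['tcp_pos'],M.round(3),s['opening'],s['ft_force'])
yaw=-.595; ux=np.array([np.cos(yaw),np.sin(yaw),0])
peg=np.array([.464,.255,.075]); 
for d in (.055,.0):
  print(d,(M.T@(peg-d*ux-s['tcp_pos'])*100).round(2))
a=snap('scene','pics/s1.png'); b=snap('top','pics/t1.png')
A=cv2.resize(a['frame'][150:330,160:340],(400,400),interpolation=2);B=cv2.resize(b['frame'][150:330,170:350],(400,400),interpolation=2)
cv2.imwrite('pics/c1.png',np.hstack([A,B])[:,:,::-1])
E
```

```text
1.35 [0.41606988 0.28520371 0.11416145] [[-0.828  0.561 -0.005]
 [ 0.561  0.828 -0.003]
 [ 0.003 -0.005 -1.   ]] -6.685861530451364e-05 [ 0.15495783  1.00576955 -0.4021953 ]
0.055 [-0.17  0.21  3.91]
0.0 [-5.67  0.21  3.9 ]
```

View pics/c1.png

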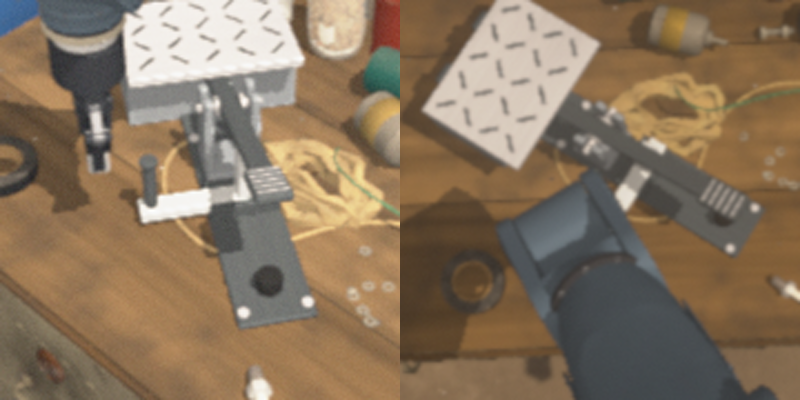

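The shut fingers, at (97,165), stand on the robot's side of the peg, at (150,165). I'll go down and push.

Emit:
step_arm(
  moves=[
    {"xyz": [0, 0.2, 2], "turn": [0, 0, 0], "hand": 0},
    {"xyz": [0, 0.2, 3.9], "turn": [0, 0, 0], "hand": 0},
    {"xyz": [-1.5, 0.2, 3.9], "turn": [0, 0, 0], "hand": 0},
    {"xyz": [-3, 0.2, 3.9], "turn": [0, 0, 0], "hand": 0},
    {"xyz": [-3.8, 0.2, 3.9], "turn": [0, 0, 0], "hand": 0},
    {"xyz": [-4.6, 0.2, 3.9], "turn": [0, 0, 0], "hand": 0},
    {"xyz": [-5.4, 0.2, 3.9], "turn": [0, 0, 0], "hand": 0},
    {"xyz": [-6.2, 0.2, 3.9], "turn": [0, 0, 0], "hand": 0},
    {"xyz": [-6.8, 0.2, 3.9], "turn": [0, 0, 0], "hand": 0},
    {"xyz": [-6.8, 0.2, 3.9], "turn": [0, 0, 0], "hand": 0},
  ],
)

```text
time: 2.7
tcp_pos: [0.4751, 0.2492, 0.0771]
tool_rot: [0.923, 3.003, -0.0]
ft_force: [-0.2, 0.7, -0.5]
opening: -0.0
grip_force: 0.0
```

Emit:
step_arm(
  moves=[
    {"xyz": [-0.3, 0, 0], "turn": [0, 0, 0], "hand": 0},
    {"xyz": [-0.5, 0, 0], "turn": [0, 0, 0], "hand": 0},
    {"xyz": [-0.7, 0, 0], "turn": [0, 0, 0], "hand": 0},
    {"xyz": [-0.8, 0, 0], "turn": [0, 0, 0], "hand": 0},
    {"xyz": [-0.9, 0, 0], "turn": [0, 0, 0], "hand": 0},
    {"xyz": [-1.0, 0, 0], "turn": [0, 0, 0], "hand": 0},
    {"xyz": [-1.1, 0, 0], "turn": [0, 0, 0], "hand": 0},
    {"xyz": [-1.2, 0, 0], "turn": [0, 0, 0], "hand": 0},
    {"xyz": [-1.3, 0, 0], "turn": [0, 0, 0], "hand": 0},
    {"xyz": [-1.4, 0, 0], "turn": [0, 0, 0], "hand": 0},
  ],
)

```text
time: 3.95
tcp_pos: [0.4768, 0.2472, 0.0768]
tool_rot: [-0.917, -2.985, 0.002]
ft_force: [-66.6, 61.2, 32.0]
opening: 0.0003
grip_force: 45.2
```

```bash
python3 - <<'E'
from h import *
a=snap('scene','pics/s2.png'); b=snap('top','pics/t2.png')
A=cv2.resize(a['frame'][150:330,160:340],(400,400),interpolation=2);B=cv2.resize(b['frame'][150:330,170:350],(400,400),interpolation=2)
cv2.imwrite('pics/c2.png',np.hstack([A,B])[:,:,::-1]); s=get_state(); print(s['tcp_pos'],s['ft_force'])
E
```

```text
[0.47681476 0.24720078 0.07675977] [-63.32099698  58.30304111  30.39347032]
```

View pics/c2.png

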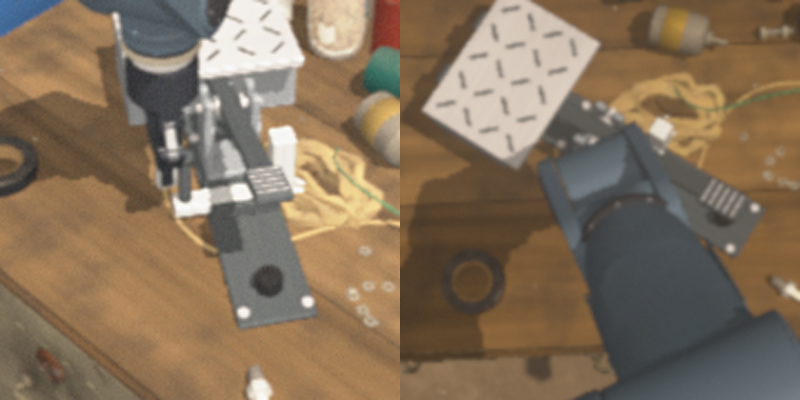

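The slide is fully in: the block stands clear beyond the lever at (283,150). I'll back off, rise, and move above the pad.

```bash
python3 - <<'E'
from h import *
s=get_state(); M=R.from_rotvec([-.921,-2.999,.006]).as_matrix()
# commanded pose ~ measured + lag; from contact cmd: .475,.249 + 1.4cm along ux
c=np.array([.4751+.0116,.2492-.0078,.0771])
print((M.T@(np.array([.478,.094,.205])-c)*100).round(2))
E
```

```text
[ -7.51 -12.75 -12.75]
```

Emit:
step_arm(
  moves=[
    {"xyz": [2, 0, 0], "turn": [0, 0, 0], "hand": 0},
    {"xyz": [5, 0, 0], "turn": [0, 0, 0], "hand": 0},
    {"xyz": [5, 0, -6], "turn": [0, 0, 0], "hand": 0},
    {"xyz": [5, 0, -12], "turn": [0, 0, 0], "hand": 0},
    {"xyz": [5, 0, -14], "turn": [0, 0, 0], "hand": 0},
    {"xyz": [2, -4, -14], "turn": [0, 0, 0], "hand": 0},
    {"xyz": [-1, -8, -14], "turn": [0, 0, 0], "hand": 0},
    {"xyz": [-4, -12, -14], "turn": [0, 0, 0], "hand": 0},
    {"xyz": [-7.5, -12.8, -14], "turn": [0, 0, 0], "hand": 0},
    {"xyz": [-7.5, -12.8, -14], "turn": [0, 0, 0], "hand": 0},
  ],
)

```text
time: 5.3
tcp_pos: [0.4777, 0.092, 0.2173]
tool_rot: [0.926, 3.001, -0.0]
ft_force: [-0.2, -0.0, 0.1]
opening: -0.0001
grip_force: 0.0
```

```bash
python3 - <<'E'
from h import *
a=snap('scene','pics/s3.png'); b=snap('top','pics/t3.png')
A=cv2.resize(a['frame'][150:330,160:340],(400,400),interpolation=2);B=cv2.resize(b['frame'][150:330,170:350],(400,400),interpolation=2)
cv2.imwrite('pics/c3.png',np.hstack([A,B])[:,:,::-1]); s=get_state(); print(s['tcp_pos'],s['ft_force'],s['qpos'])
M=R.from_rotvec(s['tool_rot']).as_matrix();print(M.round(3),(M.T@(np.array([.478,.0935,.175])-s['tcp_pos'])*100).round(2))
print(proj(a,s['tcp_pos']+.025*M[:,2]))
E
```

```text
[0.47641335 0.09365561 0.21705081] [-0.28333575 -0.38412424  0.50377713] [ 9.82022223e-02  2.83127142e-01  1.85516699e+00 -2.62165367e-05
  1.00383441e+00 -8.76283911e-01]
[[-0.827  0.562 -0.001]
 [ 0.562  0.827 -0.   ]
 [ 0.    -0.    -1.   ]] [-0.14  0.08  4.2 ]
(np.float64(281.2121769170532), np.float64(217.50668994376582))
```

View pics/c3.png

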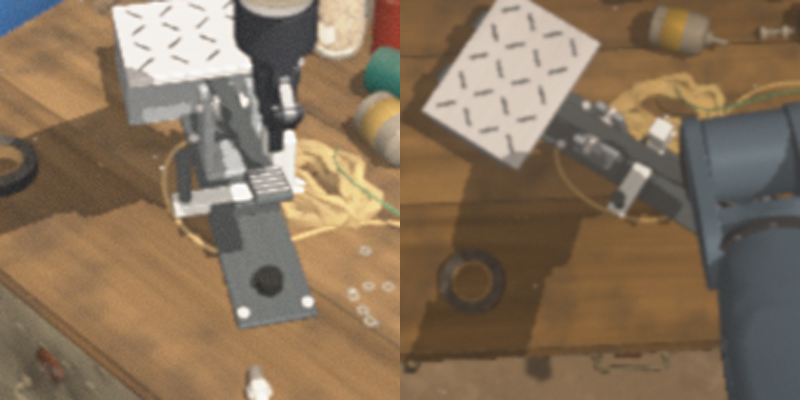

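Emit:
step_arm(
  moves=[
    {"xyz": [-0.1, 0.1, 2], "turn": [0, 0, 0], "hand": 0},
    {"xyz": [-0.1, 0.1, 3.5], "turn": [0, 0, 0], "hand": 0},
    {"xyz": [-0.1, 0.1, 4.3], "turn": [0, 0, 0], "hand": 0},
    {"xyz": [-0.1, 0.1, 5.1], "turn": [0, 0, 0], "hand": 0},
    {"xyz": [-0.1, 0.1, 6], "turn": [0, 0, 0], "hand": 0},
    {"xyz": [-0.1, 0.1, 7], "turn": [0, 0, 0], "hand": 0},
    {"xyz": [-0.1, 0.1, 8], "turn": [0, 0, 0], "hand": 0},
    {"xyz": [-0.1, 0.1, 9], "turn": [0, 0, 0], "hand": 0},
    {"xyz": [-0.1, 0.1, 10], "turn": [0, 0, 0], "hand": 0},
    {"xyz": [-0.1, 0.1, 10], "turn": [0, 0, 0], "hand": 0},
  ],
)

```text
time: 6.65
tcp_pos: [0.4777, 0.0935, 0.1164]
tool_rot: [-0.922, -3.002, 0.002]
ft_force: [-3.2, -6.2, 6.7]
opening: -0.0005
grip_force: 3.6
```

Emit:
step_arm(
  moves=[
    {"xyz": [0, 0, 0.8], "turn": [0, 0, 0], "hand": 0},
    {"xyz": [0, 0, 1.6], "turn": [0, 0, 0], "hand": 0},
    {"xyz": [0, 0, 2.3], "turn": [0, 0, 0], "hand": 0},
    {"xyz": [0, 0, 2.8], "turn": [0, 0, 0], "hand": 0},
    {"xyz": [0, 0, 3.2], "turn": [0, 0, 0], "hand": 0},
    {"xyz": [0, 0, 3.5], "turn": [0, 0, 0], "hand": 0},
    {"xyz": [0, 0, 3.8], "turn": [0, 0, 0], "hand": 0},
    {"xyz": [0, 0, 4.0], "turn": [0, 0, 0], "hand": 0},
    {"xyz": [0, 0, 4.1], "turn": [0, 0, 0], "hand": 0},
    {"xyz": [0, 0, 4.1], "turn": [0, 0, 0], "hand": 0},
  ],
)

```text
time: 7.9
tcp_pos: [0.4796, 0.0946, 0.0768]
tool_rot: [0.922, 3.0, 0.004]
ft_force: [1.2, 4.4, 9.5]
opening: 0.0001
grip_force: 4.1
```

```bash
python3 - <<'E'
from h import *
a=snap('scene','pics/s4.png'); 
A=cv2.resize(a['frame'][130:310,160:340],(600,600),interpolation=2)
cv2.imwrite('pics/c4.png',A[:,:,::-1]); s=get_state(); print(s['tcp_pos'],s['ft_force'])
E
```

```text
[0.47962575 0.09458498 0.0768011 ] [ 2.64731045  4.2616097  10.14921115]
```

View pics/c4.png

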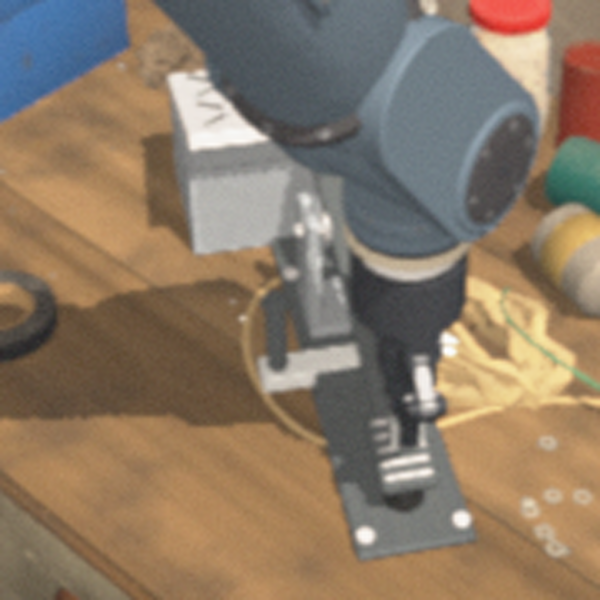

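The lever is nearly on the stop, with the pad at (408,465) and the stop at (405,497). The flap is up. I'll press a bit further.

Emit:
step_arm(
  moves=[
    {"xyz": [0, 0, 0.1], "turn": [0, 0, 0], "hand": 0},
    {"xyz": [0, 0, 0.2], "turn": [0, 0, 0], "hand": 0},
    {"xyz": [0, 0, 0.3], "turn": [0, 0, 0], "hand": 0},
    {"xyz": [0, 0, 0.4], "turn": [0, 0, 0], "hand": 0},
    {"xyz": [0, 0, 0.5], "turn": [0, 0, 0], "hand": 0},
    {"xyz": [0, 0, 0.5], "turn": [0, 0, 0], "hand": 0},
    {"xyz": [0, 0, 0.5], "turn": [0, 0, 0], "hand": 0},
    {"xyz": [0, 0, 0.5], "turn": [0, 0, 0], "hand": 0},
    {"xyz": [0, 0, 0.5], "turn": [0, 0, 0], "hand": 0},
    {"xyz": [0, 0, 0.5], "turn": [0, 0, 0], "hand": 0},
  ],
)

```text
time: 9.2
tcp_pos: [0.4799, 0.0947, 0.073]
tool_rot: [0.921, 2.999, 0.004]
ft_force: [-3.9, 3.8, 28.2]
opening: -0.0001
grip_force: 13.5
```

```bash
python3 - <<'E'
from h import *
a=snap('scene','pics/s5.png'); 
A=cv2.resize(a['frame'][130:310,160:340],(600,600),interpolation=2)
cv2.imwrite('pics/c5.png',A[:,:,::-1]); s=get_state(); print(s['tcp_pos'],s['ft_force'])
E
```

```text
[0.47991551 0.09467968 0.07295592] [-3.50393494  3.9697285  27.94287455]
```

View pics/c5.png

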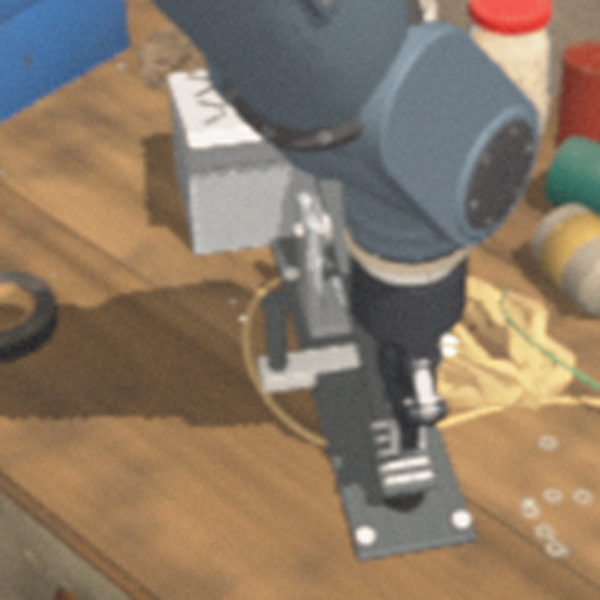

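The pad sits on the stop at (405,490). The force is steady at 28 N, against about 10 N before contact, and the flap is up with the pin in its saddle.

```bash
python3 -c "
from plant import *
print(job_done())"
```

```text
the job is handed in; nothing more can be done
None
```

I pushed the safety slide fully in, pressed the lever down onto its rubber stop and handed the job in while still holding it there at about 28 N with the flap raised; pushing the peg against its end stop briefly took about 95 N at the wrist, under the 120 N limit.

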